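# Uncover the light port of the microscope illuminator

### The job

Get the microscope illuminator ready for use: fold the hinged leaf of its dust cover right over until it lies flat on the fixed leaf, then swing the red pivoting port cover fully aside, about a quarter turn, towards whichever side is not blocked by the brass objective standing on the deck. Leave the objective, the blue filter disc, the oil bottle and the slide box where they are, and do not touch the glass port with the gripper.

Things in the scene. Friction and masses are not known exactly. Their poses are not given: they have to be found in the camera images.
- lamp_base: White microscope illuminator, fixed on the bench; place and yaw vary. 200 (x) x 342 (y) mm. Origin: at bench level (z = 0) under the middle of the hinge line between its halves. Local +y half (y 0 to 170): solid lamp house topped by the blue fixed leaf, top face at z = 106 mm. Local -y half: the port bay. All local coordinates in this list are in this body's frame.
- bay (a point): Centre of the port bay's grey deck, lamp_base local (0, -85, 50) mm. The bay is boxed in by 5 mm walls up to z = 100 mm: white rear wall (inner face local x = +95), clear front wall (x = -95), clear end wall (inner face y = -165), lamp house (y = 0). The folding leaf roofs it when shut.
- leaf (a joint): Folding leaf, rad: clear plate with blue rim, 200 x 168 x 6 mm, about 0.2 kg. Hinge axis along local x at y = 0, z = 106 mm. 0 = shut, level over the bay (top face z = 106); grows as its free edge rises and swings over to local +y; 3.14 (stop) = flat on the fixed leaf (z 106 to 112). Starts at 0 to 0.35. Stiff friction hinge (0.28 N m): stays at any angle, must be pushed all the way.
- leaf_bar (a point): Middle of the yellow D-handle bar on the leaf's free edge: round, 10 mm diameter, 90 mm long, parallel to the hinge, 210 mm from the hinge axis, at mid thickness of the leaf (3 mm below its top when shut). Side arms of 10 mm; 35 mm clear opening between bar and leaf edge. Overhangs the end with free space below: pinch it from above or lift it with slanted closed fingers.
- cover (a joint): Red port cover, rad: flat arm with a disc (44 mm diameter, 10 to 14 mm above the deck) turning level on one vertical pin. 0 = disc over the glass port, pointing from the pin to local -x. Positive = counter-clockwise from above: disc moves to local -y; negative: to local +y. Stops at -1.55 and 1.55; starts within 0.25 of 0. Light friction (0.03 N m): stays where it is left.
- pin (a point): Foot of the cover's pin, on the deck: lamp_base local (65, -82.5, 50) mm. The steel boss around it has radius 9 mm, the brass pin head rises to 20 mm above the deck.
- cover_post (a point): Centre of the top of the yellow upright post on the cover's disc, 50 mm from the pin axis; post diameter 10 mm, from 14 to 38 mm above the deck. Push it sideways to swing the cover.
- lens: The glass port, fixed on the deck below the cover's disc: 38 mm diameter, 7 mm high. Origin on the deck, at lamp_base local (15, -82.5, 50) mm. Not to be touched.
- objective: Loose brass microscope objective standing on the deck beside the cover's arm, on the local -y or +y side, 24 mm diameter, 34 mm high: too tall for the cover to pass. Origin at its foot.
- filter: Loose flat blue filter disc lying on the deck on the other side, 28 mm diameter, 6 mm thick: the cover passes above it. Origin at the centre of its underside.
- oil: Loose amber oil bottle with a white cap standing on the bench off the handle's end of the illuminator, 32 mm diameter, 68 mm high. Origin at its foot.
- slide_box: Loose wooden slide box on the bench past the lamp-house end of the illuminator, 170 (its x) x 90 (its y) x 32 mm. Origin at the centre of its underside.

How it is judged:
By the outcome, as a careful person would: the job done as asked, in the order asked, and still so for the second after the job is handed in, with the robot touching nothing.
It also fails if it takes over 64 s, if anything falls off the work surface, if the arm or the gripper's body presses on something with over 40 N, if the wrist force passes 120 N, or if a joint passes its speed limit or range.

### The arm

A 6-joint arm with a two-finger parallel gripper is mounted at the origin on the work surface. World frame = base frame: x ahead of the robot, y to its left, z up, the work surface at z = 0. Lengths are in m, angles in rad, forces in N, time in s.
With the tool pointing down it reaches from about 0.3 to 0.875 m from the base axis. Payload 6.4 kg.
Tool frame: the origin (TCP) lies on the centre line of the jaws, within the pads' length; the fingertips stand 25 mm ahead of it and the grasp point (between the pads) lies 6 mm ahead of it (ctrl.tip_reach is the distance from the TCP to the fingertips, in m); z points along the fingers, y is the line along which they close (so a half turn about z gives the same grasp; the last joint's range is limited). The gripper opens to 85 mm and grips with 20 to 120 N. Pads are 22 mm wide; open, the fingers measure 114 mm over their backs; the gripper's body (76 mm by 85 mm) begins 54 mm behind the grasp point. The pads swing forward as they close: fully open they stand 13 mm farther back than shut.
Start: joints at [-1.467, 0.181, 1.607, -0, 1.354, -0.206], TCP at [0.175, -0.548, 0.256] pointing down, gripper open.
Joint ranges: [-2.99, 2.99], [-0.89, 2.07], [0.3, 2.58], [-1.14, 4.28], [0, 2.63], [-3.12, 3.12]. Speed limits (rad/s): [2.57, 2.57, 3.01, 3.14, 3.14, 3.14].

### API

Orientations are given as a unit quaternion [w, x, y, z].
In Python, from bench import ctrl gives the robot as it stands.
- The arm moves only by the tool servo_tool, never from a script. Its argument "motion" is a list that holds one entry, the list of rows, each a list of 5 numbers: the shift along the tool's x, y, z in cm, then the turn about the tool's z in degrees, then the closure, from -1 (fully open) to 1 (shut). In form: [[[dx, dy, dz, twist, claw], ...]]. A call has 1 to 5 rows; each row is the pose to reach, as a shift and turn from the pose commanded when the call began, along the tool's axes at that moment; what a row does not reach only later rows make up. A row lasts 1/10 s, in which the tool goes at most 50 mm and 8.59 degrees, less where a joint would pass 70% of its speed; a pose out of reach is approached as far as the arm can. A call with a gripper value outside its range is refused whole. The fingers move at their own pace and stop on an object; the grip force is fixed at half the most. Time passes only in rows, so rows that repeat a pose let the fingers close. It gives the time, the measured TCP pose, the force, the opening and the grip force at its end, in the units of the state.
- ctrl.get_obs(): the state, without advancing time (a new reading comes with each control period).
- ctrl.camera(name): name is "scene" or "top" or "wrist"; returns a dict with "pixels" (400x640x3 uint8, red, green, blue), "depth" (400x640 float32, m along the optical axis (not along the pixel's ray), 0 where there is no reading), "fx", "fy", "cx", "cy" (pixels), "k1" (the pictures are not rectified: a ray, as slopes to the right and down, at radius r is drawn at 1 + k1 r^2 times it, then the intrinsics apply), "R" (3x3) and "t" (3): a world point X has camera coordinates R X + t; the wrist camera has in their place "hand_eye" (4x4, takes a point from camera to tool coordinates, whose origin is the TCP and whose axes are the flange's). Camera axes: x right, y down, z forward; pixel columns grow to the right and rows downward; lengths in m; the calibration is good to about 2 mm. A picture is of the moment at which its call begins: read the wrist's pose just before it.
- ctrl.hand_in(): hands the job in; it is judged then, once.
The state is a dict: "time_s": time; "q": joint angles; "dq": joint speeds; "joint_efforts": joint torques, N m; "eef_pos": TCP position; "eef_rot": TCP orientation; "wrist_force": force on the tool from outside, world axes, zero at the start; "torque": the same for the moment, N m; "opening": opening from 0.0 (shut) to 1.0 (fully open); "grasp_force": force on a finger pad.
Only numpy, scipy, OpenCV 4.12 (cv2) and the standard library are available. Lean on these libraries where they do the work, as an engineer would, in place of code of your own. Each camera call takes 0.05 s, during which the arm holds its last target. There are 200 camera calls.

## Working session

There is one attempt and no reset: what is moved stays moved. The work goes in short steps, Python scripts to look and compute and a tool call to move; the robot and the scene stay as the last step left them, time stands still between calls to the robot, and variables do not carry over. Pictures are saved under pics/ and viewed, at most 10 in all, crops included, and the job is handed in when it is done.

Besides the shell and the picture viewer there is one more tool, called after "Request:" as name(argument=value, ...) on one line, values as JSON. servo_tool: Moves the arm, as the interface text tells. Its arguments: {"type":"object","properties":{"motion":{"type":"array"}},"required":["motion"]}

```bash
mkdir -p pics; ls; cat > h.py <<'E'
import numpy as np, cv2
from bench import ctrl
from scipy.spatial.transform import Rotation as Ro
def cam(n):
    o=ctrl.get_obs(); c=ctrl.camera(n); c['o']=o
    if n=='wrist':
        T=np.eye(4); q=o['eef_rot']; T[:3,:3]=Ro.from_quat([q[1],q[2],q[3],q[0]]).as_matrix(); T[:3,3]=o['eef_pos']
        W=T@np.array(c['hand_eye'])
    else:
        R=np.array(c['R']); W=np.eye(4); W[:3,:3]=R.T; W[:3,3]=-R.T@np.array(c['t'])
    c['W']=W; return c
def slopes(c,uv):
    uv=np.atleast_2d(np.array(uv,float)); d=np.c_[(uv[:,0]-c['cx'])/c['fx'],(uv[:,1]-c['cy'])/c['fy']]; s=d.copy()
    for _ in range(20): s=d/(1+c['k1']*(s**2).sum(1,keepdims=True))
    return s
def plane(c,uv,z):
    s=slopes(c,uv); r=np.c_[s,np.ones(len(s))]@c['W'][:3,:3].T; o=c['W'][:3,3]
    return o+r*((z-o[2])/r[:,2])[:,None]
def pts(c,uv):
    uv=np.atleast_2d(np.array(uv)).astype(int); s=slopes(c,uv); d=c['depth'][uv[:,1],uv[:,0]]
    return (np.c_[s,np.ones(len(s))]*d[:,None])@c['W'][:3,:3].T+c['W'][:3,3]
def proj(c,X):
    X=np.atleast_2d(X); p=(X-c['W'][:3,3])@c['W'][:3,:3]; s=p[:,:2]/p[:,2:]; s=s*(1+c['k1']*(s**2).sum(1,keepdims=True))
    return s*[c['fx'],c['fy']]+[c['cx'],c['cy']]
def save(c,f): cv2.imwrite('pics/'+f,c['pixels'][:,:,::-1])
E
python3 - <<'E'
from h import *
for n in('scene','top'):
    c=cam(n); save(c,n+'1.png'); print(n,c['W'].round(3).tolist(),c['fx'],c['k1'],(c['depth']>0).mean())
print(c['o'])
E
```

```text
pics
scene [[0.472, 0.546, -0.692, 1.273], [0.881, -0.301, 0.364, -0.343], [-0.01, -0.782, -0.623, 0.69], [0.0, 0.0, 0.0, 1.0]] 477.26165858899566 -0.04055750403166509 0.99603515625
top [[-0.007, -0.988, 0.155, 0.466], [-1.0, 0.003, -0.025, 0.007], [0.024, -0.155, -0.988, 0.833], [0.0, 0.0, 0.0, 1.0]] 381.8406463288683 -0.06803719069850828 0.9960859375
{'time_s': 0.05, 'q': array([-1.46727617e+00,  1.81523619e-01,  1.60797901e+00, -1.08434733e-05,
        1.35380393e+00, -2.06308889e-01]), 'dq': array([-0.00098148, -0.00158972, -0.00119335, -0.00220211,  0.00123128,
        0.00103132]), 'joint_efforts': array([ 1.22674392e-03, -4.46254098e+01, -3.52577376e+01, -2.40874888e-04,
        4.27787672e-03,  2.24873368e-06]), 'eef_pos': array([ 0.17527146, -0.54711441,  0.25540793]), 'eef_rot': array([-8.56090492e-04,  9.88024179e-01,  1.54296749e-01,  3.87364164e-05]), 'wrist_force': array([ 0.1528004 , -0.49551931, -0.60528294]), 'torque': array([ 0.01562168, -0.02774661, -0.03423821]), 'grasp_force': 0.0, 'opening': 1.0030860243347153}
```

View pics/top1.png

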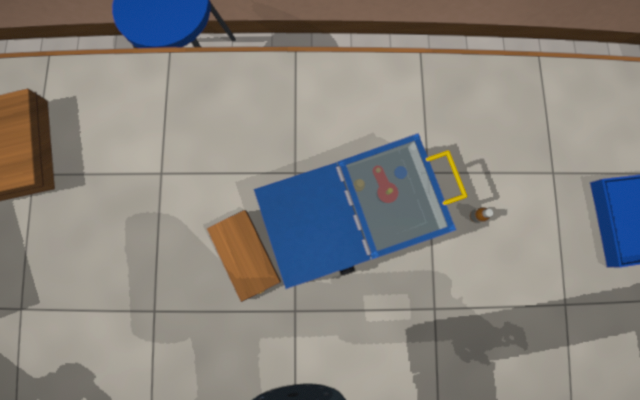

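View pics/scene1.png

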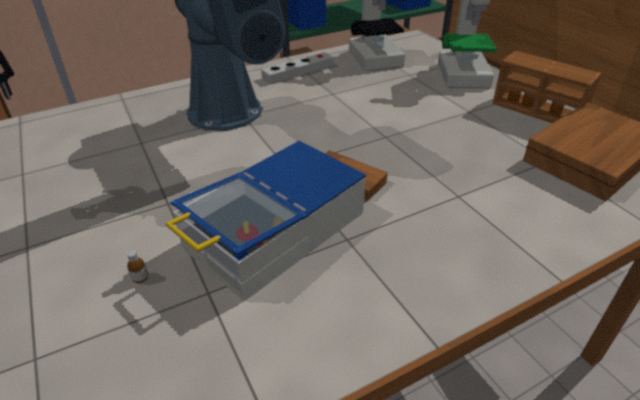

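The top view shows the illuminator around (355,210), with the fixed leaf on the left and the handle at (455,178). The pin is at (378,172), the disc at (388,191), the brass objective at (360,184) on the +y side and the blue filter at (400,172) on the -y side. The cover therefore swings positive, to -y. The scene view agrees: the leaf is open by a small angle and the yellow bar is at about (195,235).

```bash
python3 - <<'E'
from h import *
B={}
for n,box in(('top',(180,100,520,320)),('scene',(100,120,420,300))):
    c=cam(n); x0,y0,x1,y1=box
    hsv=cv2.cvtColor(c['pixels'],cv2.COLOR_RGB2HSV); roi=np.zeros(hsv.shape[:2],bool); roi[y0:y1,x0:x1]=1
    ye=cv2.inRange(hsv,(22,150,120),(32,255,255)).astype(bool)&roi
    bl=cv2.inRange(hsv,(105,150,60),(120,255,255)).astype(bool)&roi
    nl,lab,st,ce=cv2.connectedComponentsWithStats(ye.astype(np.uint8)); print(n,[(s.tolist(),k.round(1).tolist()) for s,k in zip(st[1:],ce[1:]) if s[4]>8])
    k=1+np.argmax(st[1:,4]); v,u=np.where(lab==k); uv=np.c_[u,v]
    P=pts(c,uv); print('handle z',np.percentile(P[:,2],[5,25,50,75,95]).round(4), 'hull',cv2.approxPolyDP(cv2.convexHull(uv.astype(np.int32)),3,True)[:,0].tolist())
    v,u=np.where(bl); uv=np.c_[u,v]; P=pts(c,uv)
    print('blue z',np.percentile(P[:,2],[2,10,25,50,75,90,98]).round(4))
    print('blue hull',cv2.approxPolyDP(cv2.convexHull(uv.astype(np.int32)),4,True)[:,0].tolist())
    if n=='top':
        f=P[(P[:,2]<.112)&(P[:,2]>.095)]
        r=cv2.minAreaRect((f[:,:2]*1000).astype(np.float32)); print('rect low blue',r)
        r=cv2.minAreaRect((P[(P[:,2]>.095)][:,:2]*1000).astype(np.float32)); print('rect all blue',r)
        A=np.c_[f[:,:2],np.ones(len(f))]; print(np.linalg.lstsq(A,f[:,2],rcond=None)[0])
E
```

```text
top [([426, 150, 41, 54, 431], [451.1, 175.6])]
handle z [0.1255 0.1285 0.1299 0.1314 0.1328] hull [[466, 197], [443, 203], [426, 159], [449, 151]]
blue z [0.1037 0.1047 0.1055 0.1064 0.1075 0.1117 0.1254]
blue hull [[454, 229], [286, 286], [255, 190], [418, 135]]
rect low blue ((542.5338745117188, -28.150650024414062), (198.97097778320312, 234.39553833007812), 18.599153518676758)
rect all blue ((558.9439697265625, -76.98469543457031), (199.2303009033203, 336.9757995605469), 18.369834899902344)
[ 0.00133925 -0.00510034  0.1055818 ]
scene [([166, 213, 53, 37, 339], [188.6, 233.3])]
handle z [0.1269 0.1297 0.1316 0.1329 0.1341] hull [[218, 237], [197, 249], [166, 224], [188, 213]]
blue z [0.1055 0.1065 0.1073 0.1082 0.1094 0.123  0.1273]
blue hull [[364, 175], [240, 258], [172, 203], [297, 142]]
```

```bash
python3 - <<'E'
from h import *
c=cam('top'); s=cam('scene')
def tri(a,b):
    ra=np.r_[slopes(c,a)[0],1]@c['W'][:3,:3].T; rb=np.r_[slopes(s,b)[0],1]@s['W'][:3,:3].T
    oa,ob=c['W'][:3,3],s['W'][:3,3]; k=np.linalg.lstsq(np.c_[ra,-rb],ob-oa,rcond=None)[0]
    p,q=oa+k[0]*ra,ob+k[1]*rb; return (p+q)/2,np.linalg.norm(p-q)
def masks(c):
    hsv=cv2.cvtColor(c['pixels'],cv2.COLOR_RGB2HSV); return hsv
# frame from fixed-leaf outline, z=.106 plane rays
hs=masks(c); bl=cv2.inRange(hs,(105,150,60),(120,255,255)); roi=np.zeros_like(bl); roi[100:320,180:520]=1
v,u=np.where((bl>0)&(roi>0)); uv=np.c_[u,v]; D=pts(c,uv); P=plane(c,uv,.106)
P=P[(D[:,2]<.109)&(D[:,2]>.098)]; 
for deg in(17.7,18.0,18.4,18.8):
    a=np.radians(deg); L=P[:,:2]@np.array([[np.cos(a),-np.sin(a)],[np.sin(a),np.cos(a)]])
    k=L[L[:,1]>L[:,1].max()-.15]
    # edge straightness: slope of max-y edge
    xs=np.linspace(-.08,.08,15)+k[:,0].mean(); e=[k[abs(k[:,0]-x)<.005][:,1].max() for x in xs]
    print(deg,'edge slope deg',np.degrees(np.polyfit(xs,e,1)[0]).round(2),'x',np.percentile(k[:,0],[.3,99.7]).round(4),'ymax',np.mean(e).round(4))
# scene corners vs top corners of far edge
for a,b in(((286.5,287),None),):
    pass
print('corner tri',tri((255,189),(364.5,175)))
for a,b in(((466,200),(166,224)),((466.5,199),(198,249)),((449,151),(167,224)),((466.5,199),(218,238))): print('handle',a,b,tri(a,b))
# bar: yellow pixels on far side by depth
for q in(c,s):
    h=masks(q); ye=cv2.inRange(h,(22,150,120),(32,255,255)); n,lab,st,_=cv2.connectedComponentsWithStats(ye)
    v,u=np.where(lab==1+np.argmax(st[1:,4])); X=pts(q,np.c_[u,v]); a=np.radians(18.4); L=X[:,:2]@np.array([[np.cos(a),-np.sin(a)],[np.sin(a),np.cos(a)]])
    m=L[:,1]<np.percentile(L[:,1],2)+.009; print('bar local-dir x range',np.percentile(L[m,0],[1,99]).round(4),'y',np.percentile(L[m,1],[2,50,98]).round(4),'z',np.percentile(X[m,2],[5,50,95]).round(4))
for nm,lo,hi,z in(('red',(0,120,60),(8,255,255),.064),('filt',(100,110,40),(125,255,255),.056),('brass',(12,90,60),(24,255,255),.084),('yel',(24,100,60),(34,255,255),.088)):
    m=cv2.inRange(hs,lo,hi); r2=np.zeros_like(m); r2[160:210,352:420]=1; m=m*r2
    n,lab,st,ce=cv2.connectedComponentsWithStats(m)
    for i in range(1,n):
        if st[i,4]>5: print(nm,st[i].tolist(),plane(c,ce[i],z).round(4),np.median(pts(c,np.argwhere(lab==i)[:,::-1])[:,2]).round(3))
E
```

```text
17.7 edge slope deg 0.49 x [0.4108 0.6064] ymax -0.0753
18.0 edge slope deg 0.16 x [0.41   0.6056] ymax -0.0779
18.4 edge slope deg -0.25 x [0.4089 0.6045] ymax -0.0814
18.8 edge slope deg -0.65 x [0.4077 0.6034] ymax -0.085
corner tri (array([0.60075895, 0.11257527, 0.10601773]), np.float64(0.0006126367651151847))
handle (466, 200) (166, 224) (array([ 0.57509612, -0.29273145,  0.1233848 ]), np.float64(0.0008515956332779875))
handle (466.5, 199) (198, 249) (array([ 0.59522395, -0.28041862,  0.07996821]), np.float64(0.06501047630355825))
handle (449, 151) (167, 224) (array([ 0.65242823, -0.27275336,  0.17265838]), np.float64(0.05046582727686662))
handle (466.5, 199) (218, 238) (array([ 0.59869595, -0.25539856,  0.1043847 ]), np.float64(0.09630442551376028))
bar local-dir x range [0.4586 0.555 ] y [-0.462  -0.4566 -0.453 ] z [0.1279 0.1309 0.1331]
bar local-dir x range [0.4627 0.5555] y [-0.4635 -0.4597 -0.4552] z [0.1309 0.1327 0.1345]
filt [352, 160, 7, 3, 12] [[ 0.6702 -0.0873  0.056 ]] 0.11
filt [395, 167, 11, 11, 99] [[ 0.6453 -0.1839  0.056 ]] 0.118
filt [352, 183, 10, 27, 129] [[ 0.5877 -0.0878  0.056 ]] 0.107
brass [386, 188, 7, 7, 17] [[ 0.6005 -0.1525  0.084 ]] 0.115
yel [388, 189, 4, 4, 13] [[ 0.6004 -0.153   0.088 ]] 0.116
```

Request:
servo_tool(motion=[[[4.8, -1.1, 0, 0, 0.1], [9.6, -2.2, 0, 0, 0.3], [14.4, -3.3, 0, 0, 0.3], [19.2, -4.4, 0, 0, 0.3], [24, -5.5, 0, -0.5, 0.3]]])

```text
time_s: 0.8
eef_pos: [0.3886, -0.4209, 0.2564]
eef_rot: [0.0, 0.987, 0.158, 0.0]
wrist_force: [-0.7, -0.3, 0.4]
opening: 0.353
grasp_force: 0.0
```

Request:
servo_tool(motion=[[[4.8, -1.1, 0, 0, 0.3], [9.6, -2.2, 0, 0, 0.3], [14.4, -3.3, 0, 0, 0.3], [19.2, -4.4, 0, 0, 0.3], [23, -5.8, 0, 0, 0.3]]])

```text
time_s: 1.3
eef_pos: [0.5895, -0.2933, 0.2561]
eef_rot: [0.0, 0.987, 0.159, 0.0]
wrist_force: [-0.8, 0.2, -0.3]
opening: 0.352
grasp_force: 0.0
```

Now check the bar with the wrist camera from here.

```bash
cat >> h.py <<'E'
A=np.radians(18.15); O=np.array([.5595,-.0776]); RL=np.array([[np.cos(A),-np.sin(A)],[np.sin(A),np.cos(A)]])
def loc(X): X=np.atleast_2d(X); return np.c_[(X[:,:2]-O)@RL,X[:,2]]
def wor(L): L=np.atleast_2d(L); return np.c_[L[:,:2]@RL.T+O,L[:,2]]
def tool(o,X):  # cm in tool axes from TCP to X
    q=o['eef_rot']; R=Ro.from_quat([q[1],q[2],q[3],q[0]]).as_matrix(); return (100*(np.array(X)-o['eef_pos'])@R).round(2)
E
python3 - <<'E'
from h import *
c=cam('wrist'); save(c,'w1.png')
hs=cv2.cvtColor(c['pixels'],cv2.COLOR_RGB2HSV); ye=cv2.inRange(hs,(22,150,100),(32,255,255)); n,lab,st,ce=cv2.connectedComponentsWithStats(ye)
i=1+np.argmax(st[1:,4]); v,u=np.where(lab==i); X=pts(c,np.c_[u,v]); L=loc(X)
print(st[i],np.percentile(L,[1,50,99],axis=0).round(4))
m=L[:,1]<np.percentile(L[:,1],1)+.010; print(np.percentile(L[m],[2,50,98],axis=0).round(4)); print(c['o']['eef_pos'],ctrl.tip_reach)
t=wor([0,-.2089,.128])[0]; print(t,tool(c['o'],t),proj(c,t))
E
```

```text
[ 253   73   65  131 2337] [[-0.0708 -0.2107 -0.0008]
 [ 0.0092 -0.2035  0.1298]
 [ 0.0653 -0.1656  0.1334]]
[[-0.0417 -0.2106  0.1277]
 [ 0.0086 -0.2069  0.1314]
 [ 0.0499 -0.2017  0.1333]]
[ 0.58950354 -0.29334694  0.25613854] 0.025
[ 0.62457356 -0.27610602  0.128     ] [ 3.87 -0.54 12.82] [[313.86526927 148.97500289]]
```

View pics/w1.png

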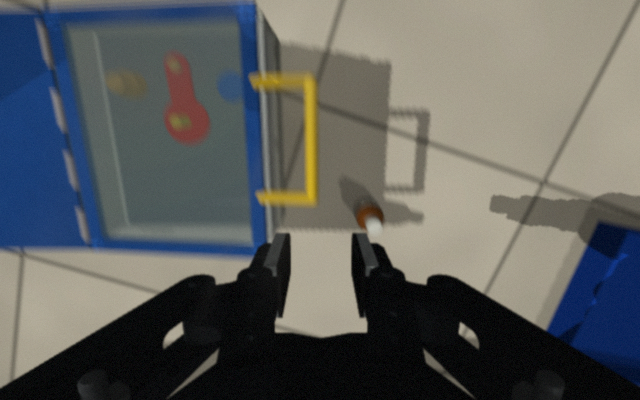

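The wrist view shows the bar at column 312, rows 73–203, matching the predicted (314,149). The objective is at (125,83) on the +y side, the filter at (230,85) on the -y side, and the oil bottle is clear. Descend onto the bar.

Request:
servo_tool(motion=[[[2, -0.35, 2, 0, 0.3], [4.1, -0.7, 4.5, 0, 0.3], [4.1, -0.7, 8, 0, 0.3], [4.1, -0.7, 10.5, 0, 0.3], [4.1, -0.7, 12.2, 0, 0.3]]])

```text
time_s: 1.85
eef_pos: [0.623, -0.2747, 0.1314]
eef_rot: [-0.001, 0.987, 0.159, -0.001]
wrist_force: [-0.2, -0.7, -0.6]
opening: 0.344
grasp_force: 0.0
```

Request:
servo_tool(motion=[[[0, 0, 0, 0, 0.3], [0, 0, 0, 0, 1], [0, 0, 0, 0, 1], [0, 0, 0, 0, 1], [0, 0, 0, 0, 1]]])

```text
time_s: 2.35
eef_pos: [0.6246, -0.2757, 0.1357]
eef_rot: [0.001, 0.987, 0.159, 0.001]
wrist_force: [-1.1, 1.5, 0.4]
opening: 0.09
grasp_force: 58.6
```

```bash
python3 - <<'E'
import numpy as np
# arc shifts (tool y = local -y, tool z = down), 5 deg rows; R,phase
t=np.arange(0,180.1,5); 
f=lambda th:np.c_[-(-21*np.cos(th)-.3*np.sin(th)), -(-.3*np.cos(th)+21*np.sin(th))]
th0=.1206; th=np.r_[th0,np.linspace(th0,np.pi,36)[1:]]
p=f(th)
for k in range(0,35,5):
    print(k,np.degrees(th[k]).round(1),(p[k+1:k+6]-p[k]).round(2).tolist())
E
```

```text
0 6.9 [[-0.27, -1.79], [-0.69, -3.55], [-1.27, -5.27], [-1.99, -6.94], [-2.85, -8.53]]
5 31.6 [[-0.99, -1.51], [-2.12, -2.94], [-3.36, -4.26], [-4.71, -5.47], [-6.15, -6.56]]
10 56.4 [[-1.54, -0.96], [-3.15, -1.78], [-4.83, -2.47], [-6.56, -3.0], [-8.33, -3.38]]
15 81.1 [[-1.8, -0.23], [-3.61, -0.3], [-5.42, -0.22], [-7.22, 0.02], [-8.98, 0.41]]
20 105.8 [[-1.73, 0.54], [-3.4, 1.24], [-5.01, 2.07], [-6.54, 3.04], [-7.99, 4.13]]
25 130.5 [[-1.34, 1.22], [-2.58, 2.55], [-3.69, 3.98], [-4.67, 5.5], [-5.53, 7.1]]
30 155.3 [[-0.71, 1.67], [-1.27, 3.39], [-1.69, 5.15], [-1.95, 6.95], [-2.05, 8.76]]
```

Request:
servo_tool(motion=[[[0, -0.27, -1.79, 0, 1], [0, -0.69, -3.55, 0, 1], [0, -1.27, -5.27, 0, 1], [0, -1.99, -6.94, 0, 1], [0, -2.85, -8.53, 0, 1]]])

```text
time_s: 2.85
eef_pos: [0.6159, -0.2496, 0.2226]
eef_rot: [0.002, 0.987, 0.158, 0.001]
wrist_force: [4.0, -4.4, -1.8]
opening: 0.084
grasp_force: 58.4
```

Request:
servo_tool(motion=[[[0, -0.99, -1.51, 0, 1], [0, -2.12, -2.94, 0, 1], [0, -3.36, -4.26, 0, 1], [0, -4.71, -5.47, 0, 1], [0, -6.15, -6.56, 0, 1]]])

```text
time_s: 3.35
eef_pos: [0.597, -0.1925, 0.2902]
eef_rot: [0.004, 0.987, 0.158, 0.003]
wrist_force: [2.2, -7.7, 6.2]
opening: 0.086
grasp_force: 58.6
```

Request:
servo_tool(motion=[[[0, -1.54, -0.96, 0, 1], [0, -3.15, -1.78, 0, 1], [0, -4.83, -2.47, 0, 1], [0, -6.56, -3.0, 0, 1], [0, -8.33, -3.38, 0, 1]]])

```text
time_s: 3.85
eef_pos: [0.5705, -0.1126, 0.3248]
eef_rot: [0.004, 0.987, 0.158, 0.003]
wrist_force: [-1.0, -5.7, 10.9]
opening: 0.088
grasp_force: 62.6
```

Request:
servo_tool(motion=[[[0, -1.8, -0.23, 0, 1], [0, -3.61, -0.3, 0, 1], [0, -5.42, -0.22, 0, 1], [0, -7.22, 0.02, 0, 1], [0, -8.98, 0.41, 0, 1]]])

```text
time_s: 4.35
eef_pos: [0.5416, -0.0254, 0.3189]
eef_rot: [0.002, 0.987, 0.159, 0.002]
wrist_force: [-1.9, -2.5, 7.2]
opening: 0.089
grasp_force: 65.3
```

Request:
servo_tool(motion=[[[0, -1.73, 0.54, 0, 1], [0, -3.4, 1.24, 0, 1], [0, -5.01, 2.07, 0, 1], [0, -6.54, 3.04, 0, 1], [0, -7.99, 4.13, 0, 1]]])

```text
time_s: 4.85
eef_pos: [0.5161, 0.0513, 0.2744]
eef_rot: [0.0, 0.987, 0.159, 0.0]
wrist_force: [-0.1, -1.7, 2.4]
opening: 0.087
grasp_force: 68.3
```

Request:
servo_tool(motion=[[[0, -1.34, 1.22, 0, 1], [0, -2.58, 2.55, 0, 1], [0, -3.69, 3.98, 0, 1], [0, -4.67, 5.5, 0, 1], [0, -5.53, 7.1, 0, 1]]])

```text
time_s: 5.35
eef_pos: [0.4988, 0.1034, 0.2012]
eef_rot: [0.0, 0.987, 0.159, -0.0]
wrist_force: [-4.5, 7.1, 5.3]
opening: 0.089
grasp_force: 70.3
```

Request:
servo_tool(motion=[[[0, -0.71, 1.67, 0, 1], [0, -1.27, 3.39, 0, 1], [0, -1.69, 5.15, 0, 1], [0, -1.95, 6.95, 0, 1], [0, -2.05, 8.8, 0, 1]]])

```text
time_s: 5.85
eef_pos: [0.4934, 0.1223, 0.1148]
eef_rot: [0.001, 0.987, 0.159, 0.0]
wrist_force: [-27.4, 2.6, 88.6]
opening: 0.088
grasp_force: 80.6
```

Request:
servo_tool(motion=[[[0, 0, 0, 0, 1], [0, 0, 0, 0, 1], [0, 0, 0.1, 0, 1]]])

```text
time_s: 6.15
eef_pos: [0.4943, 0.1225, 0.1136]
eef_rot: [0.0, 0.987, 0.158, 0.002]
wrist_force: [5.1, 0.2, 1.8]
opening: 0.088
grasp_force: 74.6
```

Request:
servo_tool(motion=[[[0, 0, 0.1, 0, 1], [0, 0, 0.2, 0, 1], [0, 0, 0.3, 0, 1], [0, 0, 0.3, 0, 1]]])

```text
time_s: 6.55
eef_pos: [0.4945, 0.1225, 0.1133]
eef_rot: [0.0, 0.987, 0.158, 0.002]
wrist_force: [-4.6, -0.2, 24.1]
opening: 0.091
grasp_force: 77.1
```

Request:
servo_tool(motion=[[[0, 0, -0.1, 0, 0.4], [0, 0, -0.1, 0, 0.3], [0, 0, -0.1, 0, 0.3], [0, 0, -4, 0, 0.3], [0, 0, -8, 0, 0.3]]])

```text
time_s: 7.05
eef_pos: [0.4909, 0.1222, 0.1891]
eef_rot: [-0.001, 0.987, 0.159, -0.003]
wrist_force: [1.0, 0.2, -0.3]
opening: 0.346
grasp_force: 0.0
```

Request:
servo_tool(motion=[[[0, 4, -3, 0, 0.3], [0, 8, -4, 0, 0.3], [0, 12, -4, 0, 0.3], [0, 16, -4, 0, 0.3], [0, 20, -4, 0, 0.3]]])

```text
time_s: 7.55
eef_pos: [0.5553, -0.069, 0.2298]
eef_rot: [-0.0, 0.987, 0.159, -0.001]
wrist_force: [-0.0, -0.1, -0.0]
opening: 0.347
grasp_force: 0.0
```

```bash
python3 - <<'E'
from h import *
c=cam('top'); w=cam('wrist'); save(w,'w2.png'); s=cam('scene')
for q,n in((c,'top'),(s,'scene'),(w,'w')):
    hs=cv2.cvtColor(q['pixels'],cv2.COLOR_RGB2HSV)
    for nm,lo,hi in(('blue',(105,150,60),(120,255,255)),('yel',(22,150,100),(32,255,255)),('red',(0,140,60),(6,255,255)),('brass',(12,100,60),(21,255,255))):
        m=cv2.inRange(hs,lo,hi); nl,lab,st,ce=cv2.connectedComponentsWithStats(m)
        for i in range(1,nl):
            if st[i,4]<12: continue
            L=loc(pts(q,np.argwhere(lab==i)[:,::-1])); md=np.median(L,0)
            if abs(md[0])<.13 and abs(md[1])<.25 and md[2]>.03: print(n,nm,st[i,4],ce[i].round(),np.percentile(L,[3,50,97],axis=0).round(3).tolist())
print(w['o']['eef_pos'])
E
```

```text
top blue 552 [272. 204.] [[-0.02, 0.079, 0.111], [0.078, 0.161, 0.113], [0.098, 0.169, 0.115]]
top blue 671 [343. 256.] [[-0.099, 0.006, 0.11], [-0.09, 0.034, 0.113], [-0.013, 0.126, 0.506]]
top yel 469 [252. 242.] [[-0.049, 0.174, 0.032], [0.003, 0.207, 0.114], [0.048, 0.227, 0.116]]
top brass 427 [256. 244.] [[-0.036, 0.193, 0.029], [-0.001, 0.205, 0.032], [0.046, 0.215, 0.052]]
scene blue 1152 [308. 180.] [[-0.094, 0.004, 0.108], [0.061, 0.053, 0.114], [0.102, 0.165, 0.116]]
scene blue 84 [240. 254.] [[0.037, -0.138, 0.055], [0.047, -0.129, 0.058], [0.056, -0.118, 0.06]]
scene yel 177 [341. 149.] [[-0.044, 0.171, 0.111], [0.008, 0.205, 0.115], [0.051, 0.209, 0.117]]
scene yel 30 [246. 225.] [[0.014, -0.09, 0.071], [0.019, -0.087, 0.087], [0.022, -0.083, 0.091]]
scene red 310 [250. 235.] [[-0.0, -0.104, 0.063], [0.027, -0.088, 0.066], [0.057, -0.067, 0.067]]
scene brass 155 [278. 225.] [[0.044, -0.046, 0.057], [0.054, -0.04, 0.074], [0.062, -0.029, 0.087]]
scene brass 21 [246. 229.] [[-0.009, -0.091, 0.06], [0.019, -0.086, 0.072], [0.023, -0.075, 0.085]]
scene brass 14 [265. 240.] 
[... 1003 characters left out ...]
 yel 2779 [ 68. 193.] [[-0.047, 0.17, 0.11], [0.007, 0.206, 0.114], [0.048, 0.213, 0.115]]
w yel 156 [422. 170.] [[0.013, -0.088, 0.069], [0.017, -0.083, 0.087], [0.021, -0.08, 0.089]]
w red 2526 [416. 150.] [[-0.001, -0.103, 0.062], [0.029, -0.082, 0.064], [0.073, -0.067, 0.065]]
w brass 107 [418. 111.] [[0.061, -0.086, 0.066], [0.066, -0.081, 0.07], [0.07, -0.077, 0.071]]
w brass 591 [362. 130.] [[0.04, -0.042, 0.057], [0.051, -0.031, 0.082], [0.06, -0.023, 0.085]]
w brass 3957 [ 84. 195.] [[-0.069, 0.204, 0.031], [-0.016, 0.247, 0.032], [0.03, 0.268, 0.11]]
w brass 57 [421. 170.] [[0.009, -0.098, 0.063], [0.016, -0.085, 0.074], [0.021, -0.081, 0.088]]
[ 0.55702463 -0.07466438  0.22995578]
```

View pics/w2.png

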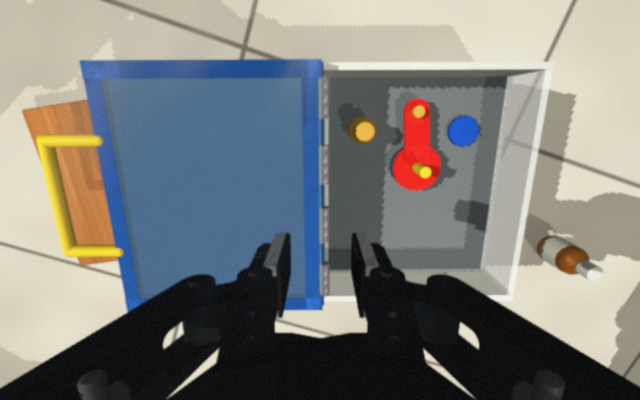

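The wrist view shows the leaf flat on the fixed leaf, with its rim at a uniform z of about 113 mm. The objective is at (363,130), the pin at (418,111), the post at (424,171) and the filter at (463,130). The pin measures local (66,-81), close to the stated (65,-82.5). Next I pinch the post and swing it to -y.

Request:
servo_tool(motion=[[[0.9, 4.4, 0, 0, 0.3], [1.8, 8.75, 2, 0, 0.3], [1.8, 8.75, 6, 0, 0.3], [1.8, 8.75, 9, 0, 0.3], [1.8, 8.75, 9, 0, 0.3]]])

```text
time_s: 8.2
eef_pos: [0.5961, -0.1425, 0.1345]
eef_rot: [-0.003, 0.987, 0.159, -0.005]
wrist_force: [-1.4, 0.7, -1.5]
opening: 0.345
grasp_force: 0.0
```

```bash
python3 - <<'E'
from h import *
w=cam('wrist'); s=cam('scene'); o=s['o']
print(loc(o['eef_pos']))
for q in(w,s):
    hs=cv2.cvtColor(q['pixels'],cv2.COLOR_RGB2HSV); m=cv2.inRange(hs,(24,150,100),(32,255,255)); nl,lab,st,ce=cv2.connectedComponentsWithStats(m)
    for i in range(1,nl):
        if st[i,4]<12: continue
        L=loc(pts(q,np.argwhere(lab==i)[:,::-1])); t=L[L[:,2]>.083]
        md=np.median(L,0)
        if -.16<md[1]<-.02: print(st[i,4],ce[i],md.round(4),np.median(t,0).round(4) if len(t) else '')
E
```

```text
[[ 0.01610388 -0.07422066  0.13771242]]
262 [343.26717557 225.34351145] [ 0.0189 -0.0854  0.0875] [ 0.0175 -0.0859  0.0879]
14 [245.21428571 223.71428571] [ 0.0187 -0.0881  0.089 ] [ 0.0184 -0.0877  0.089 ]
```

Request:
servo_tool(motion=[[[0, 0, 0, 0, 0.3], [0, 0, 0, 0, 0.3], [0, 0, 0, 0, 0.3]]])

```text
time_s: 8.6
eef_pos: [0.601, -0.1452, 0.1425]
eef_rot: [0.001, 0.987, 0.159, 0.001]
wrist_force: [0.4, 0.4, 0.3]
opening: 0.349
grasp_force: 0.0
```

```bash
python3 - <<'E'
from h import *
o=ctrl.get_obs(); print(loc(o['eef_pos']),np.abs(o['dq']).max(), tool(o,wor([.017,-.085,.094])[0]))
E
```

```text
[[ 0.01837197 -0.07718546  0.14245455]] 0.00871834960444623 [-0.15  0.77  4.85]
```

Request:
servo_tool(motion=[[[-0.1, 0.4, 0, 0, 0.3], [-0.1, 0.85, 0.5, 0, 0.3], [-0.1, 0.85, 1.5, 0, 0.3], [-0.1, 0.85, 2.5, 0, 0.3], [-0.1, 0.85, 3.5, 0, 0.3]]])

```text
time_s: 9.1
eef_pos: [0.6013, -0.1533, 0.104]
eef_rot: [-0.0, 0.987, 0.158, -0.001]
wrist_force: [-0.7, -0.5, 0.0]
opening: 0.352
grasp_force: 0.0
```

Request:
servo_tool(motion=[[[0, 0, 0.7, 0, 0.3], [0, 0, 1.2, 0, 0.3], [0, 0, 1.3, 0, 0.3], [0, 0, 1.3, 0, 0.3], [0, 0, 1.3, 0, 0.3]]])

```text
time_s: 9.6
eef_pos: [0.6022, -0.1536, 0.0931]
eef_rot: [0.0, 0.987, 0.159, 0.0]
wrist_force: [-1.1, -0.7, 0.2]
opening: 0.352
grasp_force: 0.0
```

Request:
servo_tool(motion=[[[0, 0, 0, 0, 0.5], [0, 0, 0, 0, 0.7], [0, 0, 0, 0, 1], [0, 0, 0, 0, 1], [0, 0, 0, 0, 1]]])

```text
time_s: 10.1
eef_pos: [0.602, -0.1537, 0.0931]
eef_rot: [0.0, 0.987, 0.159, 0.0]
wrist_force: [-2.6, -0.6, 5.1]
opening: 0.087
grasp_force: 58.6
```

```bash
python3 - <<'E'
from h import *
o=ctrl.get_obs(); P=loc(o['eef_pos'])[0]; print(P,tool(o,[0,0,.0])[2]); 
d=P[:2]-[.0655,-.082]; t0=np.arctan2(d[1],d[0])%(2*np.pi)-np.pi; print('r',np.hypot(*d),'cover',t0)
th=np.linspace(t0,1.56,16)
for k in(0,5,10):
    # tool frame twisted -3 deg per row so far
    b=-np.radians(3*k); X=.0495*np.c_[-np.cos(th),-np.sin(th)]; D=(X[k+1:k+6]-X[k])*[1,-1]*100
    c,s=np.cos(b),np.sin(b); print(k,(D@np.array([[c,-s],[s,c]])).round(2).tolist())
E
```

```text
[ 0.01671581 -0.08553041  0.09309013] 9.27
r 0.048911767923152494 cover 0.0722419991853469
0 [[0.06, 0.49], [0.17, 0.97], [0.32, 1.43], [0.52, 1.88], [0.76, 2.31]]
5 [[0.17, 0.46], [0.39, 0.9], [0.65, 1.32], [0.94, 1.71], [1.28, 2.07]]
10 [[0.27, 0.41], [0.59, 0.79], [0.93, 1.13], [1.31, 1.44], [1.72, 1.71]]
```

Request:
servo_tool(motion=[[[0.06, 0.49, -0.1, -3, 1], [0.17, 0.97, -0.1, -6, 1], [0.32, 1.43, -0.1, -9, 1], [0.52, 1.88, -0.1, -12, 1], [0.76, 2.31, -0.1, -15, 1]]])

```text
time_s: 10.6
eef_pos: [0.6146, -0.1728, 0.0932]
eef_rot: [-0.001, 0.958, 0.288, -0.002]
wrist_force: [-0.5, -3.2, -2.7]
opening: 0.085
grasp_force: 58.7
```

Request:
servo_tool(motion=[[[0.17, 0.46, 0, -3, 1], [0.39, 0.9, 0, -6, 1], [0.65, 1.32, 0, -9, 1], [0.94, 1.71, 0, -12, 1], [1.28, 2.07, 0, -15, 1]]])

```text
time_s: 11.1
eef_pos: [0.6359, -0.1838, 0.0929]
eef_rot: [-0.001, 0.912, 0.41, -0.003]
wrist_force: [-11.0, -1.5, 7.2]
opening: 0.085
grasp_force: 59.8
```

Request:
servo_tool(motion=[[[0.27, 0.41, 0, -3, 1], [0.59, 0.79, 0, -6, 1], [0.93, 1.13, 0, -9, 1], [1.31, 1.44, 0, -12, 1], [1.72, 1.71, 0, -15, 1]]])

```text
time_s: 11.6
eef_pos: [0.6623, -0.1815, 0.0931]
eef_rot: [-0.001, 0.851, 0.525, -0.0]
wrist_force: [2.5, 10.1, -1.8]
opening: 0.085
grasp_force: 58.9
```

Request:
servo_tool(motion=[[[0, 0, 0, 0, 1], [0, 0, 0, 0, 1], [0, 0, 0, 0, 1]]])

```text
time_s: 11.9
eef_pos: [0.6621, -0.1816, 0.0931]
eef_rot: [-0.0, 0.852, 0.524, -0.0]
wrist_force: [-0.3, -0.1, 0.2]
opening: 0.088
grasp_force: 59.5
```

```bash
python3 - <<'E'
from h import *
o=ctrl.get_obs(); P=loc(o['eef_pos'])[0]; d=P[:2]-[.0655,-.082]; print(P,np.arctan2(d[1],d[0])%(2*np.pi)-np.pi,np.hypot(*d),o['wrist_force'])
E
```

```text
[ 0.06504091 -0.13080303  0.09310334] 1.561389541306034 0.04880519415707432 [-0.30625033 -0.09843176  0.21129482]
```

Request:
servo_tool(motion=[[[0.1, 0.1, 0, 0, 1], [0.2, 0.2, 0, 0, 1], [0.2, 0.2, 0, 0, 1], [0.2, 0.2, 0, 0, 1]]])

```text
time_s: 12.3
eef_pos: [0.6632, -0.1813, 0.093]
eef_rot: [-0.002, 0.852, 0.524, -0.002]
wrist_force: [-5.7, 6.9, 0.7]
opening: 0.089
grasp_force: 59.1
```

Request:
servo_tool(motion=[[[0, 0, 0, 0, 0.6], [0, 0, 0, 0, 0.55], [0, 0, 0, 0, 0.55], [0, 0, -2, 0, 0.55], [0, 0, -4, 0, 0.55]]])

```text
time_s: 12.8
eef_pos: [0.665, -0.181, 0.1334]
eef_rot: [-0.0, 0.852, 0.524, -0.0]
wrist_force: [0.5, -0.3, 0.3]
opening: 0.227
grasp_force: 0.0
```

Request:
servo_tool(motion=[[[0, 0, -3, 0, 0.55], [-3, 0, -6, 0, 0.55], [-6, 0, -8, 0, 0.55], [-9, 0, -10, 0, 0.55], [-11, 0, -11, 0, 0.55]]])

```text
time_s: 13.3
eef_pos: [0.6158, -0.2816, 0.2465]
eef_rot: [0.002, 0.852, 0.524, 0.001]
wrist_force: [-0.4, -0.4, 0.7]
opening: 0.23
grasp_force: 0.0
```

Request:
servo_tool(motion=[[[-1, 0, 0, 0, 0.55], [-1, 0, 0, 0, 0.55], [-1, 0, 0, 0, 0.55], [-1, 0, 0, 0, 0.55]]])

```text
time_s: 13.7
eef_pos: [0.6113, -0.2867, 0.242]
eef_rot: [-0.001, 0.851, 0.525, -0.0]
wrist_force: [0.5, -0.8, 0.4]
opening: 0.223
grasp_force: 0.0
```

```bash
python3 - <<'E'
from h import *
w=cam('wrist'); save(w,'w3.png'); s=cam('scene'); save(s,'s3.png'); print(w['o']['eef_pos'])
for n,q in(('w',w),('s',s)):
    hs=cv2.cvtColor(q['pixels'],cv2.COLOR_RGB2HSV)
    for nm,lo,hi in(('red',(0,140,60),(6,255,255)),('yel',(24,150,100),(32,255,255)),('brass',(12,100,60),(21,255,255)),('blue',(105,150,60),(120,255,255))):
        m=cv2.inRange(hs,lo,hi); nl,lab,st,ce=cv2.connectedComponentsWithStats(m)
        for i in range(1,nl):
            L=loc(pts(q,np.argwhere(lab==i)[:,::-1])); md=np.median(L,0)
            if st[i,4]>20 and abs(md[0])<.13 and abs(md[1])<.25 and md[2]>.03: print(n,nm,st[i,4],np.percentile(L,[3,50,97],axis=0).round(3).tolist())
E
```

```text
[ 0.61131295 -0.28667046  0.24201969]
w red 2907 [[0.048, -0.15, 0.063], [0.065, -0.121, 0.064], [0.083, -0.08, 0.066]]
w brass 140 [[0.061, -0.086, 0.066], [0.065, -0.082, 0.07], [0.07, -0.077, 0.072]]
w brass 84 [[0.06, -0.136, 0.065], [0.063, -0.134, 0.087], [0.071, -0.125, 0.089]]
w blue 2110 [[-0.099, 0.004, 0.111], [-0.079, 0.012, 0.113], [-0.04, 0.034, 0.114]]
w blue 92 [[-0.058, 0.001, 0.105], [-0.049, 0.002, 0.107], [-0.042, 0.003, 0.109]]
w blue 137 [[0.036, -0.135, 0.055], [0.04, -0.126, 0.056], [0.045, -0.117, 0.057]]
s red 63 [[0.055, -0.121, 0.064], [0.06, -0.105, 0.066], [0.064, -0.085, 0.068]]
s red 39 [[0.047, -0.143, 0.064], [0.054, -0.138, 0.066], [0.063, -0.129, 0.068]]
s yel 130 [[-0.044, 0.174, 0.111], [0.005, 0.205, 0.115], [0.05, 0.21, 0.117]]
s brass 156 [[0.044, -0.046, 0.057], [0.054, -0.039, 0.075], [0.062, -0.028, 0.087]]
s blue 1138 [[-0.094, 0.004, 0.108], [0.062, 0.053, 0.114], [0.102, 0.165, 0.116]]
```

View pics/w3.png

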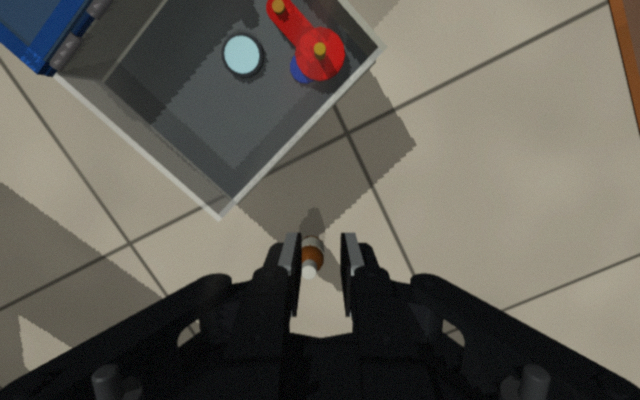

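View pics/s3.png

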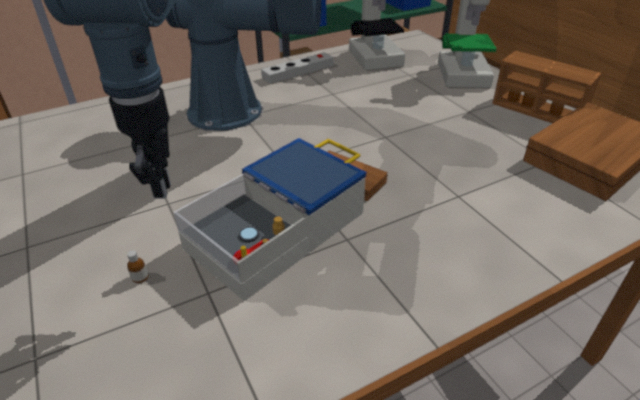

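The wrist view shows the glass port uncovered at (243,55) and the cover a full quarter turn over, pin at (280,8) and post at (320,48). In the scene view the leaf is flat, and the objective, bottle and slide box have not moved.

```bash
python3 -c "
from bench import ctrl
print(ctrl.hand_in())"
```

```text
the job is handed in; nothing more can be done
None
```

The job is handed in: the dust-cover leaf lies flat on the fixed leaf, and the red port cover is swung a full quarter turn to local -y, away from the objective. The loose items looked unmoved and the fingers stayed clear of the glass port; the leaf closed with a brief wrist-force reading of about 89 N against the 120 N limit.

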